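Index the inspection turret to the brass fitting

ROBOT

A 7-joint arm with a two-finger parallel gripper is mounted at the origin on a cart in front of the work surface, level with it; the furniture and walls round the work are solid. World frame = base frame: x ahead of the robot, y to its left, z up, the work surface at z = 0. Lengths are in m, angles in rad, forces in N, time in s.
With the tool pointing down it reaches from about 0.425 to 0.95 m from the base axis. Payload 16.7 kg.
Tool frame: the origin (TCP) lies midway between the tips of the shut fingers; the grasp point (between the pads) lies 19 mm behind it; z points along the fingers, y is the line along which they close (so a half turn about z gives the same grasp; the last joint's range is limited). The gripper opens to 94 mm and grips with 3 to 60 N. Pads are 16 mm wide; open, the fingers measure 119 mm over their backs; the gripper's body (75 mm by 177 mm) begins 78 mm behind the grasp point.
Start: joints at [1.026, 0.426, 0.074, 1.606, -0.034, 1.111, -0.067], TCP at [0.26, -0.623, 0.179] pointing down, gripper open.
Joint ranges: [-2.85, 2.85], [-0.5, 2.14], [-1.23, 1.37], [0.21, 2.46], [-1.02, 4.16], [0.16, 2.05], [-2.73, 2.73]. Speed limits (rad/s): [1.89, 1.89, 2.39, 2.39, 3.01, 3.01, 3.01].

INTERFACE

Orientations are given as [roll, pitch, yaw] about the fixed x, y, z axes, in that order (R = Rz(yaw) Ry(pitch) Rx(roll)).
In Python, from workcell import env, vision gives the robot as it stands.
- The arm moves only by the tool arm_command, never from a script. Its argument "motion" is a list of rows, each an object of numbers: "tx", "ty", "tz": the shift along the world's x, y, z in mm; "ax", "ay", "az": the turn, a rotation vector about the world's x, y, z in rad; "fingers": the opening, from 0 (shut) to 1 (fully open). In form: [{"tx": .., "ty": .., "tz": .., "ax": .., "ay": .., "az": .., "fingers": ..}, ...]. A call has 1 to 10 rows; each row shifts and turns the commanded pose from where the row before left it; what a row does not reach is not made up. A row lasts 1/10 s, in which the tool goes at most 50 mm and 8.59 degrees, less where a joint would pass 70% of its speed; a pose out of reach is approached as far as the arm can. A call is refused whole if a number of a shift passes 50 or a number of a turn 0.15, either way. A call with a gripper value outside its range is refused whole. The fingers move at their own pace and stop on an object; "grip_force" is the grip in N (left out, the last holds). Time passes only in rows, so rows that do not move let the fingers close. It gives the time, the measured TCP pose, the force, the opening and the grip force at its end, in the units of the state.
- env.get_state(): the state, without advancing time (a new reading comes with each control period).
- vision.snapshot(name): name is "scene" or "top" or "wrist"; returns a dict with "color" (480x640x3 uint8, red, green, blue), "vertical_fov" (degrees; the focal length in pixels is half the picture's height over the tangent of half this angle, whatever the lens; pixels are square), "cx", "cy" (the principal point, pixels), "R" (3x3) and "t" (3): a world point X has camera coordinates R X + t; the wrist camera has in their place "hand_eye" (4x4, takes a point from camera to tool coordinates, whose origin is the TCP and whose axes are the flange's). Camera axes: x right, y down, z forward; pixel columns grow to the right and rows downward; lengths in m; the calibration is good to about 2 mm. A picture is of the moment at which its call begins: read the wrist's pose just before it. There is no depth.
- env.job_done(): hands the job in; it is judged then, once.
The state is a dict: "t": time; "joint_positions": joint angles; "joint_vel": joint speeds; "joint_torque": joint torques, N m; "tool_pos": TCP position; "tool_rot": TCP orientation; "contact_force": force on the tool from outside, world axes, zero at the start; "moment": the same for the moment, N m; "gripper_width": finger opening in m; "grip_force": force on a finger pad.
Only numpy, scipy, OpenCV 4.12 (cv2) and the standard library are available. Lean on these libraries where they do the work, as an engineer would, in place of code of your own. Each camera call takes 0.05 s, during which the arm holds its last target. There are 200 camera calls.

TASK

A small rotary indexing table holds parts in front of a fixed pointer. Turn the table by one station, in whichever direction is right, so that the threaded brass fitting comes to rest at the pointer with the table settled in its detent, then let go. The fitting must ride round standing in its nest: do not lift it out.

Things in the scene. Friction and masses are not known exactly. Their poses are not given: they have to be found in the camera images.
- turret (a joint): Angle of the table, rad: 0 at start, positive anticlockwise from above. Round aluminium disc, 184 mm diameter, top face 30 mm above the worktable, turns both ways about a vertical axis. Six nests (steel rings 35 mm outside, 28 inside, 6 high) 60 degrees apart, 64 mm from the axis. A detent holds it at multiples of 1.047 rad and draws it into the nearest when let go; leaving one takes 0.12 N m.
- handle (a point): Centre of the table's steel bar handle, on the turning axis, 70 mm above the worktable. Bar 74 mm long (x axis of this point), 14 mm wide (y), 28 mm high (56 to 84 mm above the worktable); it turns with the table and at the start lies in line with the pointer. Parts in the nests reach up to 55 mm. Grip it across its width from above. A white hose and pipework cross overhead about 0.3 m ahead of the robot, from 0.45 m up: reach in low, under them.
- pointer (a point): Inspection place: centre of the station under the fixed steel pointer, on the table's upper face, 30 mm above the worktable and 64 mm from the turning axis; fixed to the grey base, does not turn. The pointer is a finger on a slim post 70 mm high, 116 mm from the axis, just outside the disc; its tip ends 82 mm from the axis.
- nipple_center (a point): Centre (half-way up) of the threaded brass fitting: hexagon foot 17 x 19 mm with a 12 mm threaded stem, 25 mm high, about 45 g, z axis up. It stands loose (up to 4 mm play) in one of the two nests next to the pointer's, on one side or the other. Other nests hold black knobs 25 mm across, or nothing.

How it is judged:
At the end, for the whole second after the job is handed in: The table rests in a detent one station (60 degrees, within 8 degrees) from its start, at rest, and the brass fitting stands upright (within 11 degrees) in its nest, its centre within 14 mm of the pointer's station seen from above (horizontal distance between nipple_center and pointer below 0.014 m and z of nipple_center in the frame of pointer below 0.018 m and angle between nipple_center's own z axis and vertical below 0.2 rad and (value of joint turret between 0.907 and 1.187 rad or value of joint turret between -1.187 and -0.907 rad) and velocity of joint turret between -0.1 and 0.1 rad/s); the robot touches nothing.
It fails at once if the brass fitting is lifted out of its nest (raised more than 12 mm) (z of nipple_center in the frame of pointer above 0.0245 m).
It also fails if it takes over 32 s, if anything falls off the work surface, if the arm or the gripper's body presses on something with over 40 N, if the wrist force passes 120 N, or if a joint passes its speed limit or range.

## Working session

There is one attempt and no reset: what is moved stays moved. The work goes in short steps, Python scripts to look and compute and a tool call to move; the robot and the scene stay as the last step left them, time stands still between calls to the robot, and variables do not carry over. Pictures are saved under pics/ and viewed, at most 10 in all, crops included, and the job is handed in when it is done.

Besides the shell and the picture viewer there is one more tool, called after "Emit:" as name(argument=value, ...) on one line, values as JSON. arm_command: Moves the arm, as the interface text tells. Its arguments: {"type":"object","properties":{"motion":{"type":"array"},"grip_force":{"type":"number"}},"required":["motion"]}

```bash
mkdir -p pics; python3 - <<'E'
from workcell import env, vision
import cv2, numpy as np
s=env.get_state(); print(s)
for n in ("scene","top"):
    d=vision.snapshot(n); cv2.imwrite(f"pics/{n}0.png",d["color"][:,:,::-1]); np.savez(f"{n}0.npz",**d)
    print(n,d["vertical_fov"],d["cx"],d["cy"],-np.array(d["R"]).T@d["t"])
E
```

```text
{'t': 0.0, 'joint_positions': array([ 1.02550142,  0.42673432,  0.0738491 ,  1.60660839, -0.03410811,
        1.11083174, -0.06712181]), 'joint_vel': array([ 1.01883666e-03, -3.14553371e-04,  7.60228965e-04,  3.64490492e-04,
       -9.08305290e-04,  8.92967678e-05,  6.08368487e-04]), 'joint_torque': array([-1.50081261e-03, -9.35803843e+01,  3.66646349e+00, -4.54198587e+01,
       -4.87784820e-02,  2.01754627e-02,  1.62616370e-04]), 'tool_pos': array([ 0.26002338, -0.62237648,  0.17787344]), 'tool_rot': array([-3.14027330e+00,  8.98498835e-05,  3.95739473e-01]), 'contact_force': array([-0.5965558 , -0.02444956,  0.07124868]), 'moment': array([-0.00105606, -0.01864189,  0.00365683]), 'grip_force': 0.0, 'gripper_width': 0.09418840364013165}
scene 46.08732501520796 319.39110548990203 244.9339053481504 [-0.06181898  0.62820601  0.53103927]
top 47.297225671203755 320.12158255853785 239.64517347698606 [0.42010256 0.1550258  0.93622553]
```

View pics/top0.png

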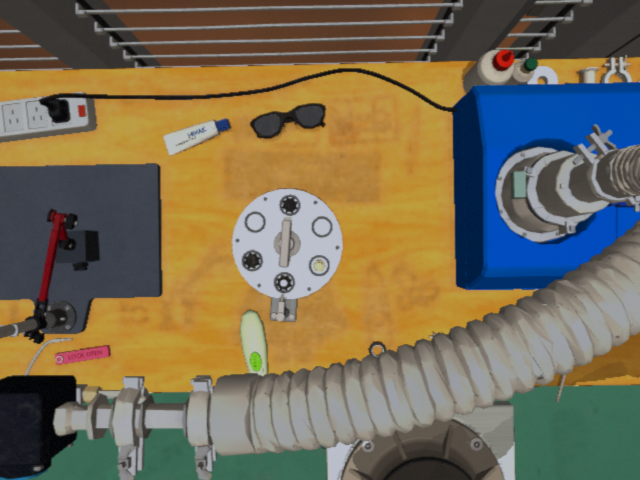

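View pics/scene0.png

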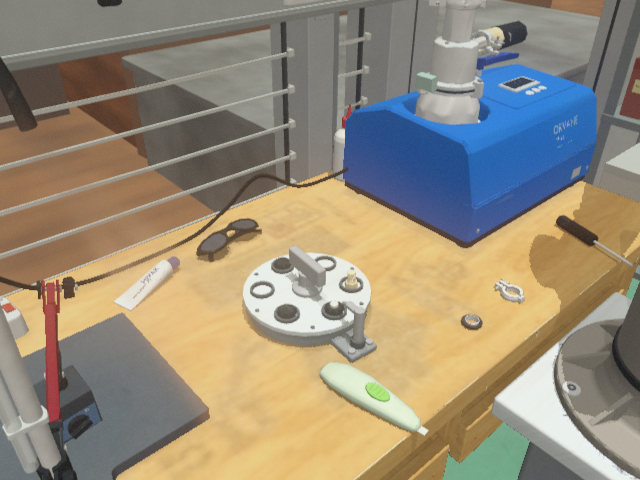

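The fitting is at top-view pixel (319,265), one nest to the right of the pointer's nest at (284,283). The handle runs from about (288,222) to (284,265), and the blue pump lies between the arm and the table. In the scene view the fitting is at (351,280).

```bash
cat > h.py <<'E'
import numpy as np
def ray(d,u,v,z):
    f=240/np.tan(np.radians(float(d["vertical_fov"]))/2)
    R=np.array(d["R"]);c=-R.T@d["t"]
    r=R.T@np.array([(u-d["cx"])/f,(v-d["cy"])/f,1]); return c+r*(z-c[2])/r[2]
def proj(d,X):
    f=240/np.tan(np.radians(float(d["vertical_fov"]))/2)
    p=np.array(d["R"])@X+d["t"]; return p[:2]/p[2]*f+[d["cx"],d["cy"]]
E
python3 - <<'E'
import numpy as np,cv2
from h import *
np.set_printoptions(precision=3,suppress=True)
d=np.load("top0.npz");im=d["color"];s=np.load("scene0.npz")
# disc edge: low-saturation bright blob near (287,243)
hsv=cv2.cvtColor(im,cv2.COLOR_RGB2HSV)
m=((hsv[...,1]<60)).astype(np.uint8); m[:,:225]=0;m[:,350:]=0;m[:180]=0;m[298:]=0
cs=max(cv2.findContours(m,0,1)[0],key=cv2.contourArea)
cs=cv2.convexHull(cs);(u,v),(a,b),_=cv2.fitEllipse(cs);print("disc",u,v,a,b,ray(d,u,v,.03),"edge",ray(d,u+a/2,v,.03))
for n,p,z in [("fit",(319,265),.05),("h1",(288.5,221),.084),("h2",(284,266),.084),("nestP",(284,283),.03),("nest opp",(290,205),.03),("post",(284,314),.07),
 ("pump fl",(457,288),.2),("pump bl",(455,95),.2),("hose l",(300,360),.5),("hose l2",(300,445),.5),("hoseR",(620,215),.5)]: print(n,ray(d,*p,z))
# pump height: scene top front-left corner approx (350,150)/(465,240 floor)
for z in (0,.15,.2,.25): print(z,"scene floor corner",ray(s,465,240,0),"top corner",ray(s,463,168,z), "top cam",ray(d,470,290,z))
from workcell import env,vision
w=vision.snapshot("wrist");cv2.imwrite("pics/w0.png",w["color"][:,:,::-1]);print(w["hand_eye"],w["vertical_fov"])
big=cv2.resize(im[170:340,200:420],None,fx=3.5,fy=3.5,interpolation=2);cv2.imwrite("pics/topc.png",big[:,:,::-1])
E
```

```text
disc 286.8883972167969 243.572021484375 110.44711303710938 110.76564025878906 [0.429 0.218 0.03 ] edge [0.428 0.127 0.03 ]
fit [0.394 0.166 0.05 ]
h1 [0.464 0.211 0.084]
h2 [0.394 0.22  0.084]
nestP [0.364 0.224 0.03 ]
nest opp [0.493 0.212 0.03 ]
post [0.318 0.222 0.07 ]
pump fl [ 0.364 -0.02   0.2  ]
pump bl [ 0.623 -0.024  0.2  ]
hose l [0.332 0.177 0.5  ]
hose l2 [0.265 0.178 0.5  ]
hoseR [ 0.442 -0.079  0.5  ]
0 scene floor corner [ 0.384 -0.102  0.   ] top corner [ 0.56  -0.332  0.   ] top cam [ 0.345 -0.09   0.   ]
0.15 scene floor corner [ 0.384 -0.102  0.   ] top corner [ 0.384 -0.061  0.15 ] top cam [ 0.357 -0.051  0.15 ]
0.2 scene floor corner [ 0.384 -0.102  0.   ] top corner [0.326 0.03  0.2  ] top cam [ 0.361 -0.038  0.2  ]
0.25 scene floor corner [ 0.384 -0.102  0.   ] top corner [0.267 0.12  0.25 ] top cam [ 0.365 -0.025  0.25 ]
[[-0.002 -0.969 -0.247  0.071]
 [ 1.    -0.002 -0.    -0.   ]
 [-0.    -0.247  0.969 -0.207]
 [ 0.     0.     0.     1.   ]] 64.45758369967515
```

View pics/topc.png

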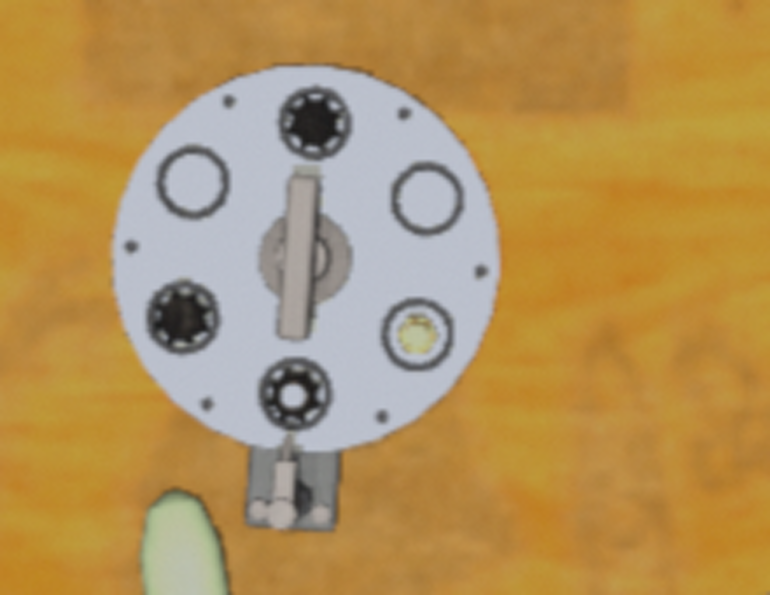

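View pics/w0.png

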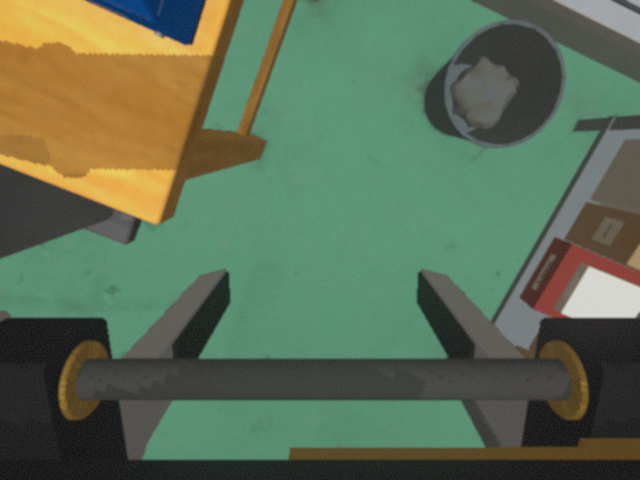

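The axis is at (0.429, 0.217), and the disc radius comes out as 91 mm, as it should. The bar yaw is about -0.1. The fitting is 62 mm from the axis on the -y side, so the table must turn clockwise (-60°). I'll use the tool's yaw+π grasp. First comes a partial move clear of the pump.

Emit:
arm_command(motion=[{"tx": 5,"ty": 17,"tz": 0,"az": 0.14},{"tx": 5,"ty": 17,"tz": 0,"az": 0.14},{"tx": 5,"ty": 17,"tz": 0,"az": 0.14},{"tx": 5,"ty": 17,"tz": 0,"az": 0.14},{"tx": 5,"ty": 17,"tz": 0,"az": 0.14},{"tx": 5,"ty": 17,"tz": 0,"az": 0.14},{"tx": 5,"ty": 17,"tz": 0,"az": 0.14},{"tx": 5,"ty": 17,"tz": 0,"az": 0.14}])

```text
invalid input
```

```bash
python3 - <<'E'
from workcell import env,vision
import numpy as np,cv2
from h import *
np.set_printoptions(precision=3,suppress=True)
s=env.get_state();print(s["t"],s["joint_positions"],s["tool_pos"],s["tool_rot"],s["joint_torque"])
d=np.load("scene0.npz")
for p,z in [((583,190),0),((595,95),.17),((350,180),0),((347,108),.17),((463,240),0),((460,175),.17)]: print(p,ray(d,*p,z))
a=vision.snapshot("scene")["color"];b=vision.snapshot("top")["color"]
cv2.imwrite("pics/m1.png",cv2.resize(np.hstack([a,b]),(800,300),interpolation=3)[:,:,::-1])
E
```

```text
0.15 [ 1.025  0.427  0.074  1.606 -0.034  1.111 -0.067] [ 0.26  -0.622  0.178] [-3.141  0.     0.396] [  0.002 -93.628   3.668 -45.443  -0.049   0.018   0.   ]
(583, 190) [ 0.341 -0.433  0.   ]
(595, 95) [ 0.391 -0.485  0.17 ]
(350, 180) [ 0.677 -0.108  0.   ]
(347, 108) [ 0.651 -0.067  0.17 ]
(463, 240) [ 0.386 -0.1    0.   ]
(460, 175) [ 0.35  -0.003  0.17 ]
```

View pics/m1.png

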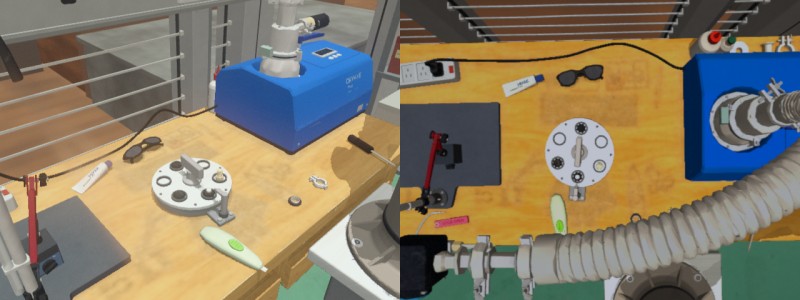

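The picture is unchanged because the call was refused. I'll give every field this time.

Emit:
arm_command(motion=[{"tx": 5,"ty": 17,"tz": 5,"ax": 0,"ay": 0,"az": 0.14,"fingers": 1},{"tx": 5,"ty": 17,"tz": 5,"ax": 0,"ay": 0,"az": 0.14,"fingers": 1},{"tx": 5,"ty": 17,"tz": 5,"ax": 0,"ay": 0,"az": 0.14,"fingers": 1},{"tx": 5,"ty": 17,"tz": 5,"ax": 0,"ay": 0,"az": 0.14,"fingers": 1},{"tx": 5,"ty": 17,"tz": 5,"ax": 0,"ay": 0,"az": 0.14,"fingers": 1},{"tx": 5,"ty": 17,"tz": 5,"ax": 0,"ay": 0,"az": 0.14,"fingers": 1},{"tx": 5,"ty": 17,"tz": 5,"ax": 0,"ay": 0,"az": 0.14,"fingers": 1},{"tx": 5,"ty": 17,"tz": 5,"ax": 0,"ay": 0,"az": 0.14,"fingers": 1}], grip_force=30)

```text
t: 1.05
tool_pos: [0.3003, -0.486, 0.2187]
tool_rot: [-3.141, -0.0, 1.521]
contact_force: [0.1, 0.6, -0.1]
gripper_width: 0.0942
grip_force: 0.0
```

```bash
python3 - <<'E'
from workcell import env,vision
import numpy as np,cv2
np.set_printoptions(precision=3,suppress=True)
s=env.get_state();print(s["t"],s["joint_positions"],s["tool_pos"],s["tool_rot"],s["joint_torque"])
E
```

```text
1.05 [ 1.051  0.231 -0.172  1.786  0.044  1.128  0.815] [ 0.3   -0.486  0.219] [-3.141 -0.     1.521] [  0.009 -69.926   1.175 -46.669  -0.069  -0.081  -3.689]
```

Emit:
arm_command(motion=[{"tx": 0,"ty": 5,"tz": 20,"ax": 0.14,"ay": 0,"az": 0,"fingers": 0.6},{"tx": 0,"ty": 5,"tz": 20,"ax": 0.14,"ay": 0,"az": 0,"fingers": 0.6},{"tx": 0,"ty": 5,"tz": 20,"ax": 0.14,"ay": 0,"az": 0,"fingers": 0.6},{"tx": 0,"ty": 5,"tz": 20,"ax": 0.14,"ay": 0,"az": 0,"fingers": 0.6},{"tx": 0,"ty": 5,"tz": 20,"ax": 0.14,"ay": 0,"az": 0,"fingers": 0.6},{"tx": 0,"ty": 5,"tz": 20,"ax": 0.14,"ay": 0,"az": 0,"fingers": 0.6},{"tx": 0,"ty": 5,"tz": 20,"ax": 0.14,"ay": 0,"az": 0,"fingers": 0.6},{"tx": 0,"ty": 5,"tz": 20,"ax": 0.14,"ay": 0,"az": 0,"fingers": 0.6},{"tx": 0,"ty": 5,"tz": 20,"ax": 0.14,"ay": 0,"az": 0,"fingers": 0.6}])

```text
t: 1.95
tool_pos: [0.3013, -0.4527, 0.3146]
tool_rot: [-2.99, -0.929, 1.4]
contact_force: [0.4, -0.8, -1.9]
gripper_width: 0.0566
grip_force: 0.0
```

```bash
python3 - <<'E'
from workcell import env,vision
import numpy as np,cv2
np.set_printoptions(precision=3,suppress=True)
s=env.get_state();print(s["t"],s["joint_positions"],s["tool_pos"],s["tool_rot"],s["joint_torque"])
w=vision.snapshot("wrist");np.savez("w1.npz",p=s["tool_pos"],r=s["tool_rot"],**w)
cv2.imwrite("pics/w1.png",w["color"][:,:,::-1])
E
```

```text
1.95 [ 1.464  0.783 -0.665  1.167 -0.169  2.045  0.663] [ 0.301 -0.453  0.315] [-2.99  -0.929  1.4  ] [  -6.084 -135.654   -5.311  -43.881   -4.88     3.749    3.454]
```

View pics/w1.png

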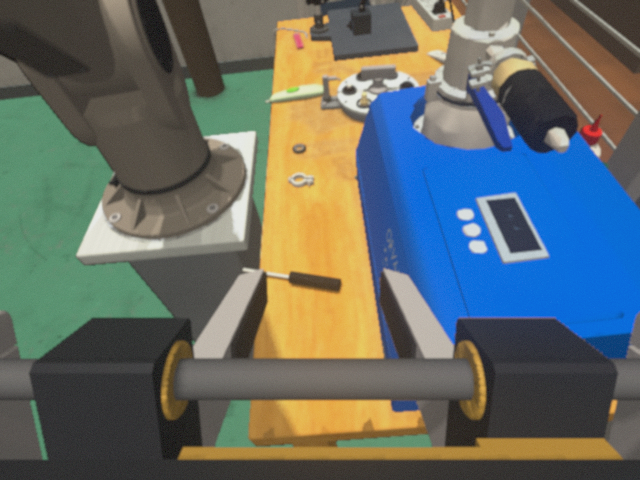

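The wrist view shows a clear corridor between the robot base (left, flange near (175,200)) and the pump (edge near (365,150)). The table is visible beyond it at (375,95), and the hose isn't in view. Next I'll fit the arm's kinematics from the recorded poses, to know where the elbow goes relative to the hose.

```bash
cat > kin.py <<'E'
import numpy as np
from scipy.spatial.transform import Rotation as Ro
from scipy.optimize import least_squares
data=[([1.0255,.4267,.0738,1.6066,-.0341,1.1108,-.0671],[.26002,-.62238,.17787],[-3.1403,0,.3957]),
([1.051,.231,-.172,1.786,.044,1.128,.815],[.3003,-.486,.2187],[-3.141,0,1.521]),
([1.464,.783,-.665,1.167,-.169,2.045,.663],[.3013,-.4527,.3146],[-2.99,-.929,1.4])]
def fk(q,p,s):
    c1,h,L1,L2,d,c7,a1,a2=p
    rz=lambda a:Ro.from_euler('z',a); ry=lambda a:Ro.from_euler('y',a)
    R=rz(s[0]*q[0]+c1); S=np.array([0,0,h])+R.apply([a1,0,0]); R=R*ry(q[1]); E=S+R.apply([0,0,L1])
    R=R*rz(s[1]*q[2])*ry(q[3]); W=E+R.apply([0,0,L2]); R=R*rz(s[2]*q[4])*ry(q[5])
    T=W+R.apply([a2,0,d]); return S,E,W,T,R*rz(s[3]*q[6]+c7)
def res(p,s,data=data):
    o=[]
    for q,t,r in data:
        *_,T,R=fk(q,p,s); o+=list(T-t)+list((Ro.from_euler('xyz',r).inv()*R).as_rotvec()*.3)
    return np.array(o)
if __name__=="__main__":
    import itertools; np.set_printoptions(precision=4,suppress=True)
    best=[]
    for s in itertools.product([1,-1],repeat=4):
        for c in (-2.2,-.15):
          for c7 in (-2.5,-1,.5,2):
            f=least_squares(res,[c,.25,.57,.49,.37,c7,0,0],args=(s,)); best.append((f.cost,s,f.x))
    best.sort(key=lambda b:b[0])
    for b in best[:3]: print(b[0]**.5,b[1],b[2])
    _,s,p=best[0]
    for q,_,_ in data: print(*fk(q,p,s)[:4])
E
python3 kin.py
```

```text
0.017768316592487513 (-1, -1, -1, -1) [-0.0916  0.2676  0.5658  0.4456  0.4076  1.4917  0.0252 -0.0167]
0.017768316592487534 (-1, -1, -1, -1) [-0.0916  0.2676  0.5658  0.4456  0.4076  1.4917  0.0252 -0.0167]
0.017768316592487624 (-1, -1, -1, -1) [-0.0916  0.2676  0.5658  0.4456  0.4076 -4.7914  0.0252 -0.0167]
[ 0.0111 -0.0227  0.2676] [ 0.1137 -0.2332  0.7826] [ 0.2585 -0.605   0.5843] [ 0.2644 -0.6201  0.1767]
[ 0.0105 -0.0229  0.2676] [ 0.0643 -0.1408  0.8183] [ 0.2964 -0.4698  0.6275] [ 0.3059 -0.4837  0.2199]
[ 0.0004 -0.0252  0.2676] [ 0.0065 -0.4243  0.6686] [ 0.2647 -0.7725  0.5652] [ 0.3001 -0.4526  0.3146]
```

The model fits, with every joint sign reversed. A tilted approach from the right, below the hose, avoids wrapping the arm round it. From there the shut fingers can push the near end of the bar in +y, which turns the table clockwise. I'll simulate the IK path and its clearances before moving.

```bash
cat > sim.py <<'E'
import numpy as np,itertools
from kin import *
np.set_printoptions(precision=3,suppress=True)
def fk2(q,p):  # lateral offsets too
    c1,h,L1,L2,d,c7,a1,a2,b1,b2,b3,b4=p
    rz=lambda a:Ro.from_euler('z',a); ry=lambda a:Ro.from_euler('y',a)
    R=rz(-q[0]+c1); S=np.array([0,0,h])+R.apply([a1,b1,0]); R=R*ry(q[1]); E=S+R.apply([b4,b2,L1])
    R=R*rz(-q[2])*ry(q[3]); W=E+R.apply([-b4,b3,L2]); R=R*rz(-q[4])*ry(q[5])
    return S,E,W,W+R.apply([a2,0,d]),R*rz(-q[6]+c7)
def r2(p):
    o=[]
    for q,t,r in data:
        *_,T,R=fk2(q,p); o+=list(T-t)+list((Ro.from_euler('xyz',r).inv()*R).as_rotvec()*.3)
    return np.array(o+list(.02*(p-p0)))
p0=np.array([0,.267,.566,.446,.4,np.pi/2,0,0,0,0,0,0])
P=least_squares(r2,p0).x
hose=np.array([(.30,.40,.52),(.30,.18,.52),(.315,.1,.52),(.36,0,.52),(.40,-.055,.52),(.43,-.09,.52)])
H=np.vstack([np.linspace(a,b,12) for a,b in zip(hose,hose[1:])])
def clr(q):
    S,E,W,T,R=fk2(q,P); pts=np.vstack([np.linspace(S,E,15),np.linspace(E,W,15),np.linspace(W,T,15)])
    D=np.linalg.norm(pts[:,None]-H[None],axis=2); return [D[i:i+15].min() for i in (0,15,30)]
lo=np.array([-2.85,-.5,-1.23,.21,-1.02,.16,-2.73]);hi=np.array([2.85,2.14,1.37,2.46,4.16,2.05,2.73])
def go(q,tgt,Rt,n):
    T0,R0=fk2(q,P)[3:]; rv=(Rt*R0.inv()).as_rotvec()
    for k in range(1,n+1):
        Tk=T0+(tgt-T0)*k/n; Rk=Ro.from_rotvec(rv*k/n)*R0
        for _ in range(4):
            T,R=fk2(q,P)[3:]; e=np.r_[Tk-T,(Rk*R.inv()).as_rotvec()]
            J=np.zeros((6,7))
            for j in range(7):
                dq=q.copy();dq[j]+=1e-5;T2,Ra=fk2(dq,P)[3:];J[:,j]=np.r_[T2-T,(Ra*R.inv()).as_rotvec()]/1e-5
            q=np.clip(q+J.T@np.linalg.solve(J@J.T+1e-4*np.eye(6),e),lo+.02,hi-.02)
        if k%max(1,n//4)==0: S,E,W,T,R=fk2(q,P);print(k,q,"E",E,"W",W,"err",np.linalg.norm(T-Tk),"clr",np.array(clr(q)))
    return q
E
python3 - <<'E'
from sim import *
print(P, abs(r2(P)[:18]).max())
q=np.array(data[2][0]); R=Ro.from_euler('xyz',data[2][2])
print(R.as_matrix())
q=go(q,np.array([.33,-.15,.25]),R,12)
q=go(q,np.array([.398,.17,.071]),R,12)
q=go(q,np.array([.412,.23,.071]),R,4)
E
```

```text
[-0.001  0.282  0.55   0.493  0.386  1.57   0.    -0.002 -0.017 -0.017
 -0.03  -0.   ] 0.00016996385740167592
[[ 0.102  0.995 -0.014]
 [ 0.59  -0.049  0.806]
 [ 0.801 -0.09  -0.592]]
3 [ 1.488  0.691 -0.698  1.382 -0.209  1.909  0.66 ] E [-0.004 -0.352  0.706] W [ 0.313 -0.687  0.528] err 2.3312350114680312e-12 clr [0.399 0.514 0.382]
6 [ 1.498  0.611 -0.734  1.567 -0.255  1.783  0.657] E [-0.01  -0.317  0.733] W [ 0.32  -0.612  0.512] err 1.123627984138609e-12 clr [0.395 0.476 0.338]
9 [ 1.494  0.54  -0.773  1.731 -0.309  1.663  0.651] E [-0.011 -0.285  0.754] W [ 0.327 -0.536  0.496] err 8.041507255691279e-13 clr [0.39  0.426 0.304]
12 [ 1.475  0.479 -0.817  1.877 -0.373  1.545  0.643] E [-0.009 -0.255  0.77 ] W [ 0.334 -0.46   0.479] err 8.637989733116901e-13 clr [0.384 0.368 0.271]
3 [ 1.404  0.481 -0.859  2.02  -0.428  1.355  0.626] E [ 0.009 -0.257  0.77 ] W [ 0.351 -0.38   0.435] err 1.526764380828043e-12 clr [0.379 0.303 0.255]
6 [ 1.3    0.52  -0.9    2.135 -0.486  1.144  0.6  ] E [ 0.041 -0.272  0.759] W [ 0.368 -0.3    0.39 ] err 1.5746587218233683e-12 clr [0.371 0.246 0.2
[... 224 characters left out ...]
32   0.698] W [ 0.402 -0.14   0.3  ] err 1.340194577581328e-12 clr [0.328 0.175 0.227]
1 [ 0.966  0.72  -0.972  2.266 -0.618  0.64   0.54 ] E [ 0.179 -0.317  0.695] W [ 0.406 -0.125  0.3  ] err 3.9531733590893365e-13 clr [0.322 0.166 0.224]
2 [ 0.939  0.727 -0.984  2.267 -0.634  0.611  0.529] E [ 0.189 -0.315  0.693] W [ 0.409 -0.11   0.3  ] err 4.088363548531273e-13 clr [0.317 0.157 0.222]
3 [ 0.911  0.734 -0.995  2.268 -0.649  0.582  0.519] E [ 0.2   -0.312  0.69 ] W [ 0.412 -0.095  0.3  ] err 4.3076966141058576e-13 clr [0.311 0.148 0.22 ]
4 [ 0.882  0.741 -1.006  2.267 -0.663  0.554  0.508] E [ 0.21  -0.308  0.688] W [ 0.416 -0.08   0.3  ] err 4.635779298735501e-13 clr [0.305 0.139 0.22 ]
```

```bash
cat > plan.py <<'E'
from sim import *
q=np.array(data[2][0]); 
z=np.array([.105,.596,-.796]);z/=np.linalg.norm(z);y=np.cross(z,[0,0,1]);y/=np.linalg.norm(y);
Rt=Ro.from_matrix(np.c_[np.cross(y,z),y,z]); R0=fk2(q,P)[4]
if (Rt*R0.inv()).magnitude()>1.6: Rt=Rt*Ro.from_euler('z',np.pi)
print("turn",(Rt*R0.inv()).as_rotvec())
for w,n in [((.30,-.15,.26),8),((.31,.05,.22),8),((.35,.12,.15),4),((.398,.165,.071),4),((.412,.235,.071),4)]:
    print(w);q=go(q,np.array(w),Rt,n)
E
python3 plan.py
```

```text
turn [-0.293 -0.057 -0.111]
(0.3, -0.15, 0.26)
2 [ 1.52   0.632 -0.704  1.424 -0.199  1.854  0.677] E [-0.017 -0.326  0.726] W [ 0.293 -0.67   0.552] err 1.1451211198728846e-11 clr [0.398 0.512 0.383]
4 [ 1.565  0.482 -0.746  1.646 -0.247  1.687  0.691] E [-0.032 -0.255  0.769] W [ 0.281 -0.574  0.559] err 6.964774175658613e-12 clr [0.39  0.466 0.34 ]
6 [ 1.602  0.324 -0.795  1.843 -0.318  1.544  0.71 ] E [-0.039 -0.174  0.803] W [ 0.27  -0.477  0.565] err 8.734415897302469e-12 clr [0.38  0.405 0.297]
8 [ 1.63   0.148 -0.849  2.018 -0.42   1.429  0.738] E [-0.038 -0.079  0.826] W [ 0.258 -0.379  0.568] err 1.679190187406265e-11 clr [0.365 0.336 0.251]
(0.31, 0.05, 0.22)
2 [ 1.619  0.079 -0.884  2.102 -0.49   1.387  0.741] E [-0.035 -0.041  0.83 ] W [ 0.261 -0.329  0.558] err 3.5071249762749957e-12 clr [0.359 0.295 0.226]
4 [ 1.599  0.008 -0.922  2.178 -0.568  1.348  0.742] E [-0.033 -0.004  0.832] W [ 0.263 -0.279  0.548] err 7.036606938012369e-12 clr [0.354 0.253 0.201]
6 [ 1.57  -0.062 -0.964  2.246 -0.655  1.314  0.738] E [-0.033  0.034  0.831] W [ 0.266 -0.229  0.538] err 1.54055
[... 1390 characters left out ...]
0.356 -0.064  0.379] err 3.7338198052256814e-12 clr [0.332 0.117 0.147]
(0.412, 0.235, 0.071)
1 [ 0.919  0.447 -1.083  2.367 -0.579  0.437  0.255] E [ 0.118 -0.209  0.778] W [ 0.359 -0.047  0.379] err 8.204629541010671e-12 clr [0.326 0.106 0.144]
2 [ 0.87   0.45  -1.084  2.364 -0.589  0.408  0.225] E [ 0.129 -0.204  0.777] W [ 0.363 -0.029  0.379] err 7.94593158752667e-12 clr [0.319 0.096 0.142]
3 [ 0.818  0.453 -1.081  2.359 -0.597  0.38   0.195] E [ 0.14  -0.199  0.777] W [ 0.366 -0.012  0.378] err 7.54482577572078e-12 clr [0.312 0.086 0.142]
4 [ 0.765  0.457 -1.075  2.352 -0.603  0.354  0.164] E [ 0.152 -0.192  0.776] W [0.37  0.005 0.378] err 7.058587166035096e-12 clr [0.304 0.076 0.142]
```

```bash
sed -i 's/^z=.*;z\/=/th,ph=np.radians(46),np.radians(83);z=np.array([np.sin(th)*np.cos(ph),np.sin(th)*np.sin(ph),-np.cos(th)]);z\/=/; s/^for w,n.*/for w,n in [((.30,-.15,.26),4),((.32,.05,.20),4),((.36,.13,.14),4),((.40,.185,.071),4),((.40,.225,.071),4)]:/' plan.py; python3 plan.py
```

```text
turn [-0.139 -0.079 -0.067]
(0.3, -0.15, 0.26)
1 [ 1.518  0.658 -0.705  1.409 -0.207  1.879  0.681] E [-0.015 -0.338  0.717] W [ 0.295 -0.679  0.541] err 1.3414071201875103e-10 clr [0.4   0.516 0.383]
2 [ 1.561  0.538 -0.748  1.62  -0.258  1.732  0.702] E [-0.031 -0.282  0.754] W [ 0.285 -0.595  0.538] err 5.876342982687158e-11 clr [0.394 0.478 0.34 ]
3 [ 1.596  0.418 -0.796  1.808 -0.324  1.601  0.729] E [-0.039 -0.222  0.785] W [ 0.275 -0.51   0.534] err 6.042328041265636e-11 clr [0.387 0.426 0.304]
4 [ 1.624  0.292 -0.851  1.978 -0.412  1.487  0.762] E [-0.042 -0.156  0.809] W [ 0.265 -0.425  0.529] err 1.1242086652321272e-10 clr [0.378 0.366 0.269]
(0.32, 0.05, 0.2)
1 [ 1.607  0.246 -0.888  2.07  -0.469  1.414  0.761] E [-0.038 -0.133  0.815] W [ 0.27  -0.375  0.514] err 3.199918979313429e-11 clr [0.373 0.324 0.248]
2 [ 1.582  0.205 -0.93   2.154 -0.534  1.339  0.758] E [-0.034 -0.112  0.82 ] W [ 0.275 -0.325  0.499] err 6.306891112897794e-11 clr [0.369 0.282 0.228]
3 [ 1.545  0.172 -0.978  2.231 -0.605  1.259  0.749] E [-0.031 -0.095  0.824] W [ 0.28  -0.275  0.484] err 1.317976
[... 1389 characters left out ...]
65 -0.09   0.34 ] err 4.1118585557032045e-12 clr [0.326 0.144 0.187]
(0.4, 0.225, 0.071)
1 [ 0.953  0.576 -1.045  2.363 -0.729  0.471  0.547] E [ 0.146 -0.263  0.743] W [ 0.365 -0.08   0.34 ] err 7.631539234694685e-13 clr [0.323 0.14  0.185]
2 [ 0.935  0.579 -1.056  2.367 -0.742  0.449  0.54 ] E [ 0.152 -0.262  0.742] W [ 0.365 -0.07   0.34 ] err 7.753161199625081e-13 clr [0.319 0.135 0.184]
3 [ 0.917  0.583 -1.067  2.37  -0.754  0.427  0.532] E [ 0.158 -0.261  0.741] W [ 0.365 -0.06   0.34 ] err 7.779940845850097e-13 clr [0.316 0.131 0.183]
4 [ 0.898  0.588 -1.077  2.373 -0.767  0.405  0.525] E [ 0.164 -0.259  0.74 ] W [ 0.365 -0.05   0.34 ] err 7.702414359420988e-13 clr [0.313 0.126 0.182]
```

Emit:
arm_command(motion=[{"tx": 0,"ty": 30,"tz": -5,"ax": -0.014,"ay": -0.008,"az": -0.007,"fingers": 0},{"tx": 0,"ty": 30,"tz": -5,"ax": -0.014,"ay": -0.008,"az": -0.007,"fingers": 0},{"tx": 0,"ty": 30,"tz": -5,"ax": -0.014,"ay": -0.008,"az": -0.007,"fingers": 0},{"tx": 0,"ty": 30,"tz": -5,"ax": -0.014,"ay": -0.008,"az": -0.007,"fingers": 0},{"tx": 0,"ty": 30,"tz": -5,"ax": -0.014,"ay": -0.008,"az": -0.007,"fingers": 0},{"tx": 0,"ty": 30,"tz": -5,"ax": -0.014,"ay": -0.008,"az": -0.007,"fingers": 0},{"tx": 0,"ty": 30,"tz": -5,"ax": -0.014,"ay": -0.008,"az": -0.007,"fingers": 0},{"tx": 0,"ty": 30,"tz": -5,"ax": -0.014,"ay": -0.008,"az": -0.007,"fingers": 0},{"tx": 0,"ty": 30,"tz": -5,"ax": -0.014,"ay": -0.008,"az": -0.007,"fingers": 0},{"tx": 0,"ty": 30,"tz": -5,"ax": -0.014,"ay": -0.008,"az": -0.007,"fingers": 0}])

```text
t: 3.0
tool_pos: [0.3004, -0.1527, 0.2651]
tool_rot: [3.137, -0.798, 1.446]
contact_force: [0.2, -0.5, 0.5]
gripper_width: 0.0007
grip_force: 0.0
```

```bash
cat > st.py <<'E'
from sim import *
from workcell import env
s=env.get_state();q=s["joint_positions"];S,E,W,T,R=fk2(q,P)
print(s["t"],q,s["tool_pos"],"tool z",Ro.from_euler('xyz',s["tool_rot"]).as_matrix()[:,2],"y",Ro.from_euler('xyz',s["tool_rot"]).as_matrix()[:,1],"E",E,"W",W,"clr",np.array(clr(q)),"F",s["contact_force"],"mdl",T-s["tool_pos"])
E
python3 st.py
```

```text
3.0 [ 1.61   0.277 -0.824  1.975 -0.422  1.494  0.772] [ 0.3   -0.153  0.265] tool z [ 0.094  0.71  -0.698] y [ 0.992 -0.128  0.003] E [-0.039 -0.149  0.811] W [ 0.262 -0.426  0.534] clr [0.376 0.368 0.268] F [ 0.182 -0.456  0.459] mdl [-0.    -0.    -0.002]
```

Emit:
arm_command(motion=[{"tx": 3,"ty": 34,"tz": -11,"ax": 0,"ay": 0,"az": 0,"fingers": 0},{"tx": 3,"ty": 34,"tz": -11,"ax": 0,"ay": 0,"az": 0,"fingers": 0},{"tx": 3,"ty": 34,"tz": -11,"ax": 0,"ay": 0,"az": 0,"fingers": 0},{"tx": 3,"ty": 34,"tz": -11,"ax": 0,"ay": 0,"az": 0,"fingers": 0},{"tx": 3,"ty": 34,"tz": -11,"ax": 0,"ay": 0,"az": 0,"fingers": 0},{"tx": 3,"ty": 34,"tz": -11,"ax": 0,"ay": 0,"az": 0,"fingers": 0},{"tx": 10,"ty": 20,"tz": -15,"ax": 0,"ay": 0,"az": 0,"fingers": 0},{"tx": 10,"ty": 20,"tz": -15,"ax": 0,"ay": 0,"az": 0,"fingers": 0},{"tx": 10,"ty": 20,"tz": -15,"ax": 0,"ay": 0,"az": 0,"fingers": 0},{"tx": 10,"ty": 20,"tz": -15,"ax": 0,"ay": 0,"az": 0,"fingers": 0}])

```text
t: 4.0
tool_pos: [0.3593, 0.1304, 0.1384]
tool_rot: [3.137, -0.798, 1.446]
contact_force: [1.0, -0.2, -0.2]
gripper_width: 0.0005
grip_force: 0.0
```

```bash
python3 st.py; python3 - <<'E'
from workcell import vision
import cv2,numpy as np
a=vision.snapshot("scene")["color"];b=vision.snapshot("top")["color"]
cv2.imwrite("pics/m2.png",cv2.resize(np.hstack([a[150:390,130:450],b[150:390,200:520]]),(800,300))[:,:,::-1])
E
```

```text
4.0 [ 1.238  0.318 -1.08   2.376 -0.755  0.808  0.633] [0.359 0.13  0.138] tool z [ 0.094  0.71  -0.698] y [ 0.992 -0.128  0.003] E [ 0.025 -0.173  0.805] W [ 0.318 -0.143  0.408] clr [0.359 0.161 0.164] F [ 1.045 -0.217 -0.188] mdl [-0.003 -0.001 -0.001]
```

View pics/m2.png

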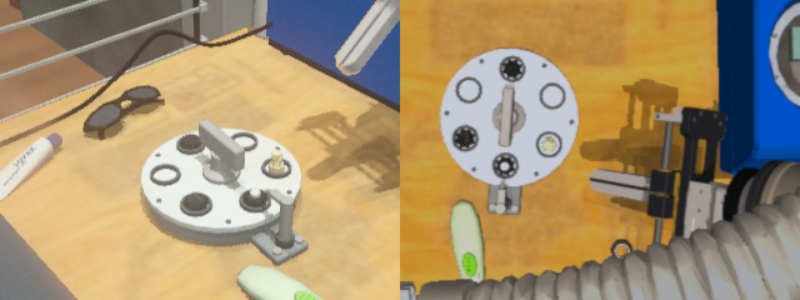

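The hand is through, between hose and pump, with the fingertips at top-crop pixel (592,182). The fitting is upright at (549,146). Next I go down beside the bar's near end.

Emit:
arm_command(motion=[{"tx": 5,"ty": 7,"tz": -8,"ax": 0,"ay": 0,"az": 0,"fingers": 0},{"tx": 5,"ty": 7,"tz": -8,"ax": 0,"ay": 0,"az": 0,"fingers": 0},{"tx": 5,"ty": 7,"tz": -8,"ax": 0,"ay": 0,"az": 0,"fingers": 0},{"tx": 5,"ty": 7,"tz": -8,"ax": 0,"ay": 0,"az": 0,"fingers": 0},{"tx": 5,"ty": 7,"tz": -8,"ax": 0,"ay": 0,"az": 0,"fingers": 0},{"tx": 5,"ty": 7,"tz": -8,"ax": 0,"ay": 0,"az": 0,"fingers": 0},{"tx": 5,"ty": 7,"tz": -9,"ax": 0,"ay": 0,"az": 0,"fingers": 0},{"tx": 5,"ty": 7,"tz": -9,"ax": 0,"ay": 0,"az": 0,"fingers": 0},{"tx": 0,"ty": 0,"tz": 0,"ax": 0,"ay": 0,"az": 0,"fingers": 0}])

```text
t: 5.0
tool_pos: [0.3988, 0.1862, 0.0728]
tool_rot: [3.139, -0.799, 1.446]
contact_force: [-1.1, 0.1, 0.5]
gripper_width: 0.0005
grip_force: 0.0
```

```bash
python3 st.py; python3 - <<'E'
from workcell import vision
import cv2,numpy as np
a=vision.snapshot("scene")["color"];b=vision.snapshot("top")["color"]
cv2.imwrite("pics/m3.png",cv2.resize(np.hstack([a[210:360,220:420],b[170:320,200:400]]),(800,300))[:,:,::-1])
E
```

```text
5.0 [ 0.974  0.549 -1.033  2.373 -0.749  0.496  0.579] [0.399 0.186 0.073] tool z [ 0.092  0.711 -0.697] y [ 0.992 -0.126  0.002] E [ 0.134 -0.256  0.751] W [ 0.357 -0.089  0.343] clr [0.327 0.145 0.185] F [-1.063  0.121  0.456] mdl [-0.004 -0.001  0.001]
```

View pics/m3.png

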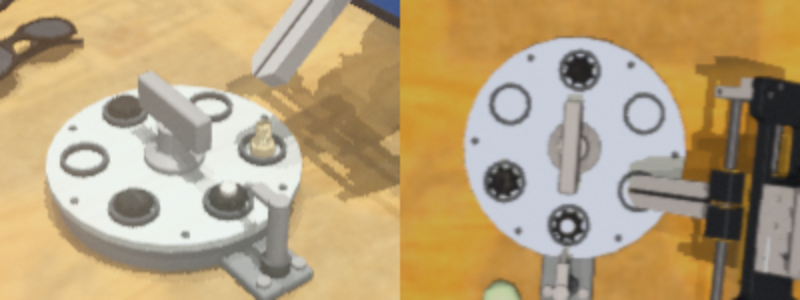

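The table is untouched and the fingers are shut. The tip looks to be at top pixel (315,264), so I'll triangulate it against the reported TCP.

```bash
python3 - <<'E'
import numpy as np
from h import *
t=np.load("top0.npz");s=np.load("scene0.npz")
X=np.array([.3988,.1862,.0728])
print("proj TCP top",proj(t,X),"scene",proj(s,X))
from scipy.optimize import least_squares
f=least_squares(lambda X:np.r_[proj(t,X)-[315,264],proj(s,X)-[352,249]],X);print("tip",f.x,f.fun)
E
```

```text
proj TCP top [305.66029855 262.40149168] scene [337.7090446  265.56475658]
tip [0.39404019 0.16850813 0.09535825] [ 1.72950998  1.65140676 -2.15035855 -0.06693727]
```

By triangulation the tip is at (0.394, 0.169, 0.095). That is about 29 mm short of the reported TCP along the tool axis, so I go on in small steps and trust the images.

Emit:
arm_command(motion=[{"tx": 1,"ty": 5,"tz": -4,"ax": 0,"ay": 0,"az": 0,"fingers": 0},{"tx": 1,"ty": 5,"tz": -4,"ax": 0,"ay": 0,"az": 0,"fingers": 0},{"tx": 1,"ty": 5,"tz": -4,"ax": 0,"ay": 0,"az": 0,"fingers": 0},{"tx": 1,"ty": 5,"tz": -4,"ax": 0,"ay": 0,"az": 0,"fingers": 0},{"tx": 0,"ty": 0,"tz": 0,"ax": 0,"ay": 0,"az": 0,"fingers": 0}])

```text
t: 5.6
tool_pos: [0.4022, 0.2075, 0.0571]
tool_rot: [3.14, -0.801, 1.446]
contact_force: [0.5, 0.7, -0.5]
gripper_width: 0.0002
grip_force: 0.0
```

```bash
python3 st.py; python3 - <<'E'
from workcell import vision
import cv2,numpy as np
a=vision.snapshot("scene")["color"];b=vision.snapshot("top")["color"]
cv2.imwrite("pics/m4.png",cv2.resize(np.hstack([a[210:360,220:420],b[170:320,200:400]]),(800,300))[:,:,::-1])
E
```

```text
5.6 [ 0.916  0.605 -1.038  2.379 -0.764  0.411  0.578] [0.402 0.208 0.057] tool z [ 0.091  0.712 -0.696] y [ 0.992 -0.125  0.001] E [ 0.164 -0.268  0.734] W [ 0.361 -0.068  0.328] clr [0.315 0.141 0.196] F [ 0.535  0.672 -0.45 ] mdl [-0.005 -0.002  0.001]
```

View pics/m4.png

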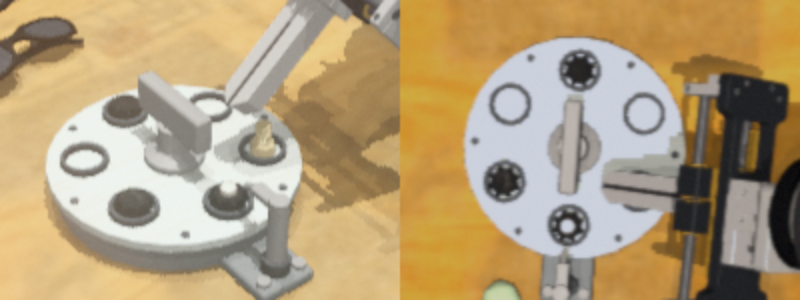

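The tip is now at about top pixel (301,261) and scene pixel (336,261), some 19 mm short of the bar, and the fitting is undisturbed. I lower 10 mm and push slowly.

Emit:
arm_command(motion=[{"tx": 0,"ty": 4,"tz": -5,"ax": 0,"ay": 0,"az": 0,"fingers": 0},{"tx": 0,"ty": 4,"tz": -5,"ax": 0,"ay": 0,"az": 0,"fingers": 0},{"tx": 0,"ty": 4,"tz": 0,"ax": 0,"ay": 0,"az": 0,"fingers": 0},{"tx": 0,"ty": 4,"tz": 0,"ax": 0,"ay": 0,"az": 0,"fingers": 0},{"tx": 0,"ty": 3,"tz": 0,"ax": 0,"ay": 0,"az": 0,"fingers": 0},{"tx": 0,"ty": 3,"tz": 0,"ax": 0,"ay": 0,"az": 0,"fingers": 0},{"tx": 0,"ty": 3,"tz": 0,"ax": 0,"ay": 0,"az": 0,"fingers": 0},{"tx": 0,"ty": 0,"tz": 0,"ax": 0,"ay": 0,"az": 0,"fingers": 0}])

```text
t: 6.5
tool_pos: [0.4024, 0.2319, 0.0474]
tool_rot: [3.138, -0.8, 1.447]
contact_force: [-2.1, -2.5, 0.5]
gripper_width: 0.0004
grip_force: 1.5
```

```bash
python3 st.py; python3 - <<'E'
from workcell import vision
import cv2,numpy as np
a=vision.snapshot("scene")["color"];b=vision.snapshot("top")["color"]
cv2.imwrite("pics/m5.png",cv2.resize(np.hstack([a[210:360,220:420],b[170:320,200:400]]),(800,300))[:,:,::-1])
E
```

```text
6.5 [ 0.864  0.645 -1.059  2.389 -0.792  0.329  0.573] [0.402 0.232 0.047] tool z [ 0.092  0.711 -0.697] y [ 0.992 -0.126  0.002] E [ 0.189 -0.273  0.721] W [ 0.36  -0.044  0.318] clr [0.304 0.135 0.203] F [-2.083 -2.473  0.526] mdl [-0.005 -0.002  0.001]
```

View pics/m5.png

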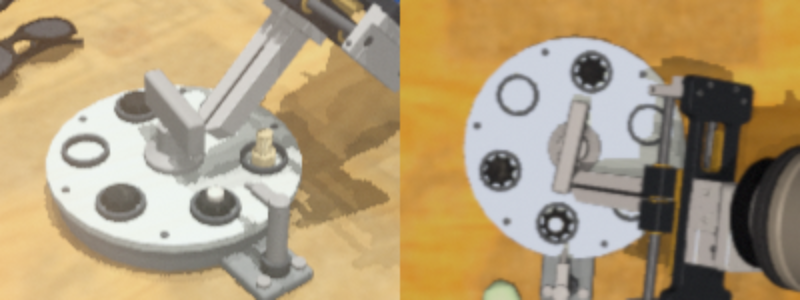

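The push works: the table has turned a few degrees clockwise at about 3 N, with the fitting upright. The picture budget is used up, so from here I'll measure the table angle numerically by polar correlation of the top image.

```bash
cat > ang.py <<'E'
import numpy as np,cv2
from h import *
from workcell import vision
t0=np.load("top0.npz");im=vision.snapshot("top")["color"]
N=720
def pol(i): return cv2.warpPolar(cv2.cvtColor(i,cv2.COLOR_RGB2GRAY),(60,N),(286.9,243.6),60,cv2.INTER_LINEAR)[:,25:54].astype(float)
a,b=pol(t0["color"]),pol(im)
c=[np.median(np.abs(np.roll(a,k,0)-b).mean(1)) for k in range(-60,160)]
o=np.argsort(c)[:3]; print("turn cw deg",[(k-60)*360/N for k in o],np.array(c)[o])
hsv=cv2.cvtColor(im,cv2.COLOR_RGB2HSV);yy,xx=np.mgrid[:480,:640]
r=np.hypot(xx-286.9,yy-243.6)
m=(hsv[...,0]>18)&(hsv[...,0]<36)&(hsv[...,1]>50)&(hsv[...,2]>140)&(r<50)
if m.any(): u,v=xx[m].mean(),yy[m].mean(); X=ray(t0,u,v,.045);print("brass",m.sum(),u,v,X,"r",np.hypot(X[0]-.429,X[1]-.217))
E
python3 ang.py
```

```text
turn cw deg [np.float64(8.5), np.float64(8.0), np.float64(9.0)] [18.17241379 18.27586207 18.31034483]
brass 4 329.5 252.0 [0.41424149 0.14811593 0.045     ] r 0.07044735109104798
```

Emit:
arm_command(motion=[{"tx": 0,"ty": 3,"tz": 0,"ax": 0,"ay": 0,"az": 0,"fingers": 0},{"tx": 0,"ty": 3,"tz": 0,"ax": 0,"ay": 0,"az": 0,"fingers": 0},{"tx": 0,"ty": 2,"tz": 0,"ax": 0,"ay": 0,"az": 0,"fingers": 0},{"tx": 0,"ty": 0,"tz": 0,"ax": 0,"ay": 0,"az": 0,"fingers": 0}])

```text
t: 7.05
tool_pos: [0.4027, 0.2398, 0.0474]
tool_rot: [3.138, -0.8, 1.446]
contact_force: [0.5, -1.2, -0.3]
gripper_width: 0.001
grip_force: 0.4
```

```bash
python3 ang.py; python3 st.py
```

```text
turn cw deg [np.float64(26.0), np.float64(25.5), np.float64(26.5)] [18.51724138 18.68965517 18.72413793]
brass 78 309.3974358974359 274.7307692307692 [0.37797313 0.18152339 0.045     ] r 0.062147654075375126
7.1 [ 0.85   0.65  -1.069  2.391 -0.802  0.311  0.568] [0.403 0.24  0.047] tool z [ 0.092  0.711 -0.697] y [ 0.992 -0.126  0.002] E [ 0.195 -0.272  0.72 ] W [ 0.36  -0.036  0.318] clr [0.301 0.132 0.203] F [-0.53  -1.875 -0.422] mdl [-0.005 -0.002  0.001]
```

Emit:
arm_command(motion=[{"tx": 0,"ty": 2,"tz": 0,"ax": 0,"ay": 0,"az": 0,"fingers": 0},{"tx": 0,"ty": 2,"tz": 0,"ax": 0,"ay": 0,"az": 0,"fingers": 0},{"tx": 0,"ty": 2,"tz": 0,"ax": 0,"ay": 0,"az": 0,"fingers": 0},{"tx": 0,"ty": 2,"tz": 0,"ax": 0,"ay": 0,"az": 0,"fingers": 0},{"tx": 0,"ty": 1,"tz": 0,"ax": 0,"ay": 0,"az": 0,"fingers": 0},{"tx": 0,"ty": 0,"tz": 0,"ax": 0,"ay": 0,"az": 0,"fingers": 0},{"tx": 0,"ty": 0,"tz": 0,"ax": 0,"ay": 0,"az": 0,"fingers": 0}])

```text
t: 7.8
tool_pos: [0.4025, 0.2487, 0.0473]
tool_rot: [3.138, -0.8, 1.446]
contact_force: [0.6, 0.0, -1.1]
gripper_width: 0.0004
grip_force: 0.0
```

```bash
python3 ang.py
```

```text
turn cw deg [np.float64(60.5), np.float64(61.0), np.float64(60.0)] [18.93103448 18.93103448 19.55172414]
brass 72 293.19444444444446 277.80555555555554 [0.37349781 0.20795762 0.045     ] r 0.056233952238248425
```

The table has snapped to 60° with no contact. Now I back the fingers out along the tool axis.

Emit:
arm_command(motion=[{"tx": 0,"ty": -10,"tz": 8,"ax": 0,"ay": 0,"az": 0,"fingers": 0},{"tx": 0,"ty": -12,"tz": 12,"ax": 0,"ay": 0,"az": 0,"fingers": 0},{"tx": 0,"ty": -15,"tz": 15,"ax": 0,"ay": 0,"az": 0,"fingers": 0},{"tx": -5,"ty": -20,"tz": 15,"ax": 0,"ay": 0,"az": 0,"fingers": 0},{"tx": -10,"ty": -20,"tz": 15,"ax": 0,"ay": 0,"az": 0,"fingers": 0},{"tx": -10,"ty": -20,"tz": 15,"ax": 0,"ay": 0,"az": 0,"fingers": 0},{"tx": -10,"ty": -20,"tz": 11,"ax": 0,"ay": 0,"az": 0,"fingers": 0},{"tx": 0,"ty": 0,"tz": 0,"ax": 0,"ay": 0,"az": 0,"fingers": 0},{"tx": 0,"ty": 0,"tz": 0,"ax": 0,"ay": 0,"az": 0,"fingers": 0}])

```text
t: 8.75
tool_pos: [0.368, 0.1311, 0.1382]
tool_rot: [3.138, -0.799, 1.445]
contact_force: [-0.0, -0.1, 0.0]
gripper_width: 0.0003
grip_force: 0.0
```

```bash
python3 st.py; python3 ang.py; python3 - <<'E'
# brass in scene image vs projected expected fitting extent
import numpy as np,cv2
from h import *
from workcell import vision
s=np.load("scene0.npz");im=vision.snapshot("scene")["color"]
for nm,i,c in (("before",s["color"],(.394,.166)),("now",im,(.365,.223))):
    h=cv2.cvtColor(i,cv2.COLOR_RGB2HSV);b,t=proj(s,np.array([*c,.03])),proj(s,np.array([*c,.055]))
    m=(h[...,0]>15)&(h[...,0]<36)&(h[...,1]>50)&(h[...,2]>110);yy,xx=np.mgrid[:480,:640]
    m&=(abs(xx-b[0])<16)&(yy<b[1]+8)&(yy>t[1]-8)
    print(nm,"expect base",b,"top",t,"brass n",m.sum(),"x",xx[m].min(),xx[m].max(),"y",yy[m].min(),yy[m].max(),"mean",xx[m].mean(),yy[m].mean())
E
```

```text
8.75 [ 1.225  0.337 -1.083  2.361 -0.739  0.796  0.61 ] [0.368 0.131 0.138] tool z [ 0.094  0.71  -0.697] y [ 0.992 -0.128  0.003] E [ 0.03  -0.182  0.801] W [ 0.327 -0.143  0.407] clr [0.358 0.156 0.159] F [-0.    -0.088  0.029] mdl [-0.003 -0.001 -0.001]
turn cw deg [np.float64(60.0), np.float64(0.0), np.float64(59.5)] [10.55172414 10.65517241 10.65517241]
brass 62 284.1774193548387 282.11290322580646 [0.36679197 0.22275262 0.045     ] r 0.062473445230106846
before expect base [349.4804373 285.734691 ] top [350.11186024 271.80800424] brass n 230 x 345 365 y 264 288 mean 354.47391304347826 276.3478260869565
now expect base [333.98235207 312.45684542] top [334.37059087 298.10514455] brass n 154 x 328 340 y 299 315 mean 333.95454545454544 307.47402597402595
```

The table reads 60°. The fitting is at (0.367, 0.223), against the pointer station at (0.365, 0.223), and standing. The arm is clear, so I'll hand in.

```bash
python3 -c "
from workcell import env
print(env.job_done())"
```

```text
the job is handed in; nothing more can be done
None
```

The table was turned one station clockwise and the job handed in at about 9 s. The top camera reads 60° and puts the brass fitting about 2 mm from the pointer's station, and the arm is clear. I pushed the handle with shut fingers instead of gripping it, because a tool-down grip would have brought the arm too close to the hose; hand-in returned no verdict.

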